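# Load the test nests and latch the contactor lift

### The arm

A 7-joint arm with a two-finger parallel gripper is mounted at the origin on a cart in front of the work surface, level with it; the furniture and walls round the work are solid. World frame = base frame: x ahead of the robot, y to its left, z up, the work surface at z = 0. Lengths are in m, angles in rad, forces in N, time in s.
With the tool pointing down it reaches from about 0.425 to 0.825 m from the base axis. Payload 3.6 kg.
Tool frame: the origin (TCP) lies on the front face of the gripper's body, between the roots of the fingers; the fingertips stand 73 mm ahead of it and the grasp point (between the pads) lies 54 mm ahead of it; z points along the fingers, y is the line along which they close (so a half turn about z gives the same grasp; the last joint's range is limited). The gripper opens to 85 mm and grips with 20 to 120 N. Pads are 22 mm wide; open, the fingers measure 114 mm over their backs; the gripper's body (76 mm by 85 mm) begins 54 mm behind the grasp point. The pads swing forward as they close: fully open they stand 13 mm farther back than shut.
Start: joints at [1.083, 0.615, -0.013, 1.423, 0.008, 1.103, -0.04], TCP at [0.29, -0.582, 0.304] pointing down, gripper open.
Joint ranges: [-3.12, 3.12], [-0.3, 2.06], [-1.34, 1.32], [0.26, 2.42], [-1.36, 4.5], [0.01, 1.98], [-2.84, 2.84]. Speed limits (rad/s): [2.79, 2.79, 3.14, 3.14, 3.14, 3.14, 3.14].

### API

Orientations are given as a rotation vector (axis times angle).
In Python, from station import * gives the robot as it stands.
- The arm moves only by the shell command python3 -m creep 'ROWS' [FORCE]. ROWS is a JSON object of lists of equal length, an entry for each row: "slide": the shift along the tool's x, y, z normalised to -1 to 1, where 1 is 0.08 m, a list of three; "turn": the turn about the tool's z normalised to -1 to 1, where 1 is 90 degrees; "claw": the opening, from -1 (shut) to 1 (fully open). In form: {"slide": [[x, y, z], ...], "turn": [turn, ...], "claw": [claw, ...]}. A call has 1 to 10 rows; each row is the pose to reach, as a shift and turn from the pose commanded when the call began, along the tool's axes at that moment; what a row does not reach only later rows make up. A row lasts 1/8 s, in which the tool goes at most 62.5 mm and 10.7 degrees, less where a joint would pass 70% of its speed; a pose out of reach is approached as far as the arm can. A call with a number of a shift or a turn outside -1 to 1 is refused whole. A call with a gripper value outside its range is refused whole. The fingers move at their own pace and stop on an object; FORCE is the grip in N (left out, the last holds). Time passes only in rows, so rows that repeat a pose let the fingers close. It gives the time, the measured TCP pose, the force, the opening and the grip force at its end, in the units of the state.
- read_state(): the state, without advancing time (a new reading comes with each control period).
- capture(name): name is "side" or "top" or "wrist"; returns the picture (480x640x3 uint8, red, green, blue); there is no depth.
- camera_info(name): a dict with "vertical_fov" (degrees; the focal length in pixels is half the picture's height over the tangent of half this angle, whatever the lens; pixels are square), "cx", "cy" (the principal point, pixels), "distortion" ([k1, k2, p1, p2, k3] as OpenCV has them; the pictures are not rectified), "R" (3x3) and "t" (3): a world point X has camera coordinates R X + t; the wrist camera has in their place "T_tool_cam" (4x4, takes a point from camera to tool coordinates, whose origin is the TCP and whose axes are the flange's). Camera axes: x right, y down, z forward; pixel columns grow to the right and rows downward; lengths in m; the calibration is good to about 2 mm. A picture is of the moment at which its call begins: read the wrist's pose just before it. camera_info takes no time and is no camera call.
- hand_in(): hands the job in; it is judged then, once.
Trained networks look in the newest picture that a camera, given by its name, has taken for a name from the list of things; names that differ only in an ending like _2 or _b are one class to them, and where a whole thing is asked for, a point or a joint stands for the part that bears it (a point fixed in the world has none). Each returns a list of dicts, best first, with "conf" (0 to 1); they miss things now and then, are a little off and sometimes report something else, mostly with a low value. They report only what shows in the picture. A call takes as long as a camera call.
- silhouettes(query, camera): "pixels" (480x640 bool, what is visible of it) and "pixel" ([row, column] in pixels, amid what is visible of it).
- pinpoint(query, camera): "pixel" ([row, column] in pixels: a listed point, or the origin of a listed thing).
The state is a dict: "time": time; "joint_pos": joint angles; "dq": joint speeds; "tau": joint torques, N m; "tool_pos": TCP position; "tool_rot": TCP orientation; "ft_force": force on the tool from outside, world axes, zero at the start; "torque": the same for the moment, N m; "finger_gap": finger opening in m; "grasp_force": force on a finger pad.
Only numpy, scipy, OpenCV 4.12 (cv2) and the standard library are available. Lean on these libraries where they do the work, as an engineer would, in place of code of your own. Each camera call takes 0.05 s, during which the arm holds its last target. There are 200 camera calls.

### The job

Get the four parts ready for test: lay the load resistor, the terminal strip and the orange connector each flat in the aluminium nest cut to its size, and set the contactor on the platform of the spring lift and press it down until the catch holds the platform down by itself. Do not press the platform down empty, and leave the pink and the dark tape roll between the nests where they lie.

Things in the scene. Friction and masses are not known exactly. Their poses are not given: they have to be found in the camera images.
- test_contactor: contactor: cream block 60 mm along its x, 45 mm along y, 45 mm high, with a grey cap (36 x 45 mm) up to 57 mm and a 14 mm black pad on it up to 61 mm; 0.22 to 0.45 kg; in the near row with the other parts (one like it at the far back is not part of the job). Origin: centre of the underside, z up. Take it across the 45 mm.
- test_load_resistor: green ceramic load resistor, a bar 22 mm along its x and 22 mm high, 76 mm long along its y, with flat end tabs to 96 mm over all. Origin: centre of the underside, z up. Take it across the 22 mm.
- test_choc_strip: cream terminal strip with a row of screws, 22 mm along its x, 66 mm along its y, 15 mm high. Origin: centre of the underside, z up. Take it across the 22 mm.
- test_connector_block: small orange connector, 30 mm along its x, 34 mm along its y, 29 mm high, with dark sockets in its top. Origin: centre of the underside, z up. Take it across the 30 mm.
- resistor_nest: the longest of three flat bare-aluminium nests, outside 48 x 122 mm: a plate 3 mm thick with a grey floor and a lip 5 mm high round a pocket 32 mm along its x and 106 mm along its y (lip top at 8 mm); for the resistor. Its origin is the centre of its underside on the bench, z up. A gap 36 mm wide in the middle of each of the two walls at +x and -x leaves room for fingers. Fixed.
- strip_nest: the middle-sized aluminium nest, outside 48 x 92 mm, same build (floor at 3 mm, lip top at 8 mm), pocket 32 mm along its x and 76 mm along its y; for the terminal strip. Its origin is the centre of its underside on the bench, z up. A gap 36 mm wide in the middle of each of the two walls at +x and -x leaves room for fingers. Fixed.
- connector_nest: the small, nearly square aluminium nest, outside 56 x 60 mm, same build (floor at 3 mm, lip top at 8 mm), pocket 40 mm along its x and 44 mm along its y; for the connector. Its origin is the centre of its underside on the bench, z up. A gap 36 mm wide in the middle of each of the two walls at +x and -x leaves room for fingers. Fixed.
- lift: spring lift: grey slab 124 x 90 mm; over it an aluminium platform (82 x 67 mm) whose grey floor is 32 mm above the bench when up, 22 mm when caught; lip 5 mm high round a pocket 70 mm along x, 55 mm along y, 36 mm finger gaps at +y and -y. Steel catch, 12 mm wide, 32 mm high, 41 mm out at +x. Contactor's x goes along the lift's x, either way. Origin: underside, below the pocket's centre. Fixed.
- lift_plate (a joint): how far the lift's platform has sunk, m: 0 up, 0.010 at its lower stop. The contactor's weight does not sink it; about 10 N more, pressed on the middle of the contactor's top, does; past about 4 mm the catch draws the platform down by itself and keeps it there.
- pink_tape: bystander: pink tape roll lying flat, 74 mm across, 20 mm high, in the middle of the work. Origin: centre of the underside.
- dark_tape: bystander: dark tape roll lying flat, 58 mm across, 19 mm high, behind the pink one. Origin: centre of the underside.

How it is judged:
At the end, for the whole second after the job is handed in: Resistor, strip and connector each flat on the floor of its own nest (within 12 mm of its centre, underside under 6.5 mm up), contactor in the pocket of the lift's platform (within 12 mm), platform sunk more than 8 mm; none tilted over 0.1 rad, all at rest (under 10 mm/s) (horizontal distance between test_contactor and lift below 0.012 m and z of test_contactor in the frame of lift below 0.026 m and angle between each of test_contactor, test_load_resistor, test_choc_strip, test_connector_block's own z axis and vertical below 0.1 rad and linear speed of each of test_contactor, test_load_resistor, test_choc_strip, test_connector_block below 0.01 m/s and value of joint lift_plate above 0.008 m and horizontal distance between test_load_resistor and resistor_nest below 0.012 m and z of test_load_resistor in the frame of resistor_nest below 0.0065 m and horizontal distance between test_choc_strip and strip_nest below 0.012 m and z of test_choc_strip in the frame of strip_nest below 0.0065 m and horizontal distance between test_connector_block and connector_nest below 0.012 m and z of test_connector_block in the frame of connector_nest below 0.0065 m); the robot touches nothing.
It fails at once if the platform is pressed down without the contactor on it (value of joint lift_plate above 0.007 m and horizontal distance between test_contactor and lift above 0.03 m).
It fails at once if the pink tape roll is pushed away (more than 25 mm) (distance of pink_tape from where it was at the start of the episode above 0.025 m).
It fails at once if the dark tape roll is pushed away (more than 25 mm) (distance of dark_tape from where it was at the start of the episode above 0.025 m).
It also fails if it takes over 112 s, if anything falls off the work surface, if the arm or the gripper's body presses on something with over 40 N, if the wrist force passes 120 N, or if a joint passes its speed limit or range.

## Working session

There is one attempt and no reset: what is moved stays moved. The work goes in short steps, Python scripts to look and compute and a shell command to move; the robot and the scene stay as the last step left them, time stands still between calls to the robot, and variables do not carry over. Pictures are saved under pics/ and viewed, at most 16 in all, crops included, and the job is handed in when it is done.

```bash
ls; mkdir -p pics; python3 - <<'E'
from station import *
import cv2, json
s=read_state(); print(s['time'],s['tool_pos'],s['tool_rot'],s['finger_gap'])
for n in ("top","side"):
    i=camera_info(n); print(n,{k:(v if not hasattr(v,'tolist') else v.tolist()) for k,v in i.items()})
    cv2.imwrite(f'pics/{n}0.png',capture(n)[:,:,::-1])
print(camera_info("wrist"))
E
```

```text
pics
0.0 [ 0.28935492 -0.58139258  0.30272877] [-3.05576501e+00 -7.18478474e-01  9.95969187e-04] 0.08567200574446954
top {'vertical_fov': 42.07281333919626, 'cx': 316.3448093211648, 'cy': 238.67599982300663, 'distortion': [0.06585781380289765, 0.0, 0.0, 0.0, 0.0], 'R': [[-0.012452819050091503, -0.9999133181476313, 0.004275919631987162], [-0.9899261357810358, 0.011725061819663346, -0.1410984359337507], [0.14103606983793673, -0.005989917889137212, -0.9899863372230698]], 't': [-0.0028506886626879072, 0.5360298868561516, 1.486163838203095]}
side {'vertical_fov': 42.22160627232883, 'cx': 316.77761460458555, 'cy': 226.57410875027125, 'distortion': [-0.0917795333380069, 0.0, 0.0, 0.0, 0.0], 'R': [[-0.8495552164386219, -0.5271649628980337, -0.018789255297670268], [-0.1765736867845227, 0.3177617682415888, -0.9315842376185314], [0.49706907704789643, -0.7881145605409747, -0.363039628836934]], 't': [0.44132080249287914, 0.1374571134047886, 1.0790782224575628]}
{'vertical_fov': 67.61761670473305, 'cx': 318.4414365216993, 'cy': 244.62388978225715, 'distortion': array([-0.03060323,  0.        ,  0.        ,  0.        ,  0.        ]), 'T_tool_cam': array([[-4.25536612e-04, -9.64792827e-01, -2.63010686e-01,
         6.66652604e-02],
       [ 9.99999876e-01, -3.42722534e-04, -3.60747004e-04,
        -1.30070576e-03],
       [ 2.57906433e-04, -2.63010806e-01,  9.64792853e-01,
        -7.04196744e-02],
       [ 0.00000000e+00,  0.00000000e+00,  0.00000000e+00,
         1.00000000e+00]])}
```

View pics/top0.png

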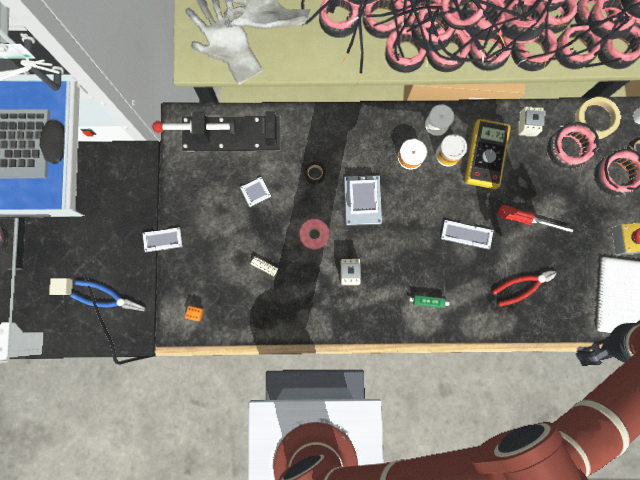

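View pics/side0.png

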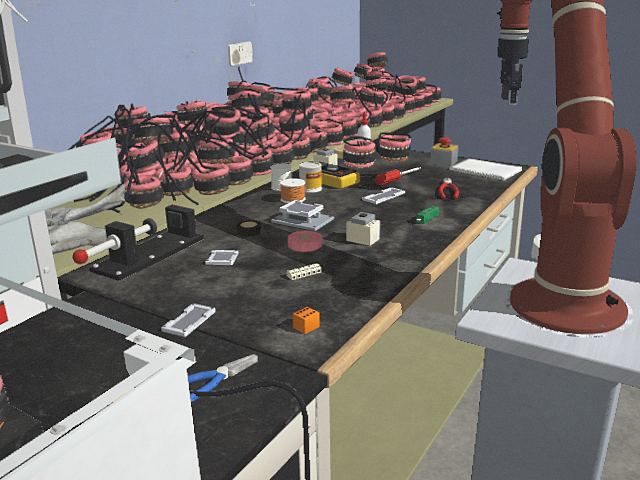

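The top view shows the contactor at (col 350, row 271), resistor (429,300), strip (264,266), connector (194,313). The nests are the resistor nest (467,233), strip nest (162,239) and connector nest (256,191), with the lift at (362,198). The decoy contactor is at (532,121).

```bash
cat > h.py <<'E'
from station import *
import numpy as np, cv2
from scipy.spatial.transform import Rotation as Rn
from scipy.optimize import minimize
# boxes: (xmin,xmax,ymin,ymax,z0,z1)
def bx(a,b,z0,z1,ox=0): return (ox-a/2,ox+a/2,-b/2,b/2,z0,z1)
M={'test_contactor':[bx(.06,.045,0,.045),bx(.036,.045,.045,.057)],
'test_load_resistor':[bx(.022,.076,0,.022),bx(.014,.096,.010,.012)],
'test_choc_strip':[bx(.022,.066,0,.015)],'test_connector_block':[bx(.03,.034,0,.029)],
'resistor_nest':[bx(.048,.122,0,.008)],'strip_nest':[bx(.048,.092,0,.008)],
'connector_nest':[bx(.056,.060,0,.008)],
'lift':[bx(.124,.090,0,.008),bx(.082,.067,.02,.037)]}
def cam(n,s=None):
    i=camera_info(n); f=240/np.tan(np.radians(i['vertical_fov']/2))
    K=np.array([[f,0,i['cx']],[0,f,i['cy']],[0,0,1]]); d=np.array(i['distortion'])
    if n=='wrist':
        T=np.eye(4);T[:3,:3]=Rn.from_rotvec(s['tool_rot']).as_matrix();T[:3,3]=s['tool_pos']
        W=np.linalg.inv(T@i['T_tool_cam']); return K,d,W[:3,:3],W[:3,3]
    return K,d,np.array(i['R']),np.array(i['t'])
def proj(X,c):
    K,d,R,t=c; return cv2.projectPoints(np.asarray(X,float),cv2.Rodrigues(R)[0],t,K,d)[0][:,0]
def ray(px,c,z):  # px=(col,row) -> world at height z
    K,d,R,t=c; u=cv2.undistortPoints(np.array([[px]],float),K,d)[0,0]
    v=R.T@np.array([u[0],u[1],1]); o=-R.T@t; return o+v*(z-o[2])/v[2]
def corners(b): return np.array([[x,y,z] for x in b[:2] for y in b[2:4] for z in b[4:]])
def pts(name,p,z=0):
    c,s=np.cos(p[2]),np.sin(p[2]); Rz=np.array([[c,-s,0],[s,c,0],[0,0,1]])
    return [corners(b)@Rz.T+[p[0],p[1],z] for b in M[name]]
def fit(name,mask,c,z=0,yaws=np.radians(range(0,180,15))):
    S=4; r,q=np.nonzero(mask); r0,q0=r.min()-15,q.min()-15; H,Wd=r.max()-r0+16,q.max()-q0+16
    A=np.zeros((H,Wd),np.uint8); A[r-r0,q-q0]=1; A=cv2.resize(A,None,fx=S,fy=S,interpolation=cv2.INTER_NEAREST)
    def cost(p):
        B=np.zeros_like(A)
        for P in pts(name,p,z):
            uv=cv2.convexHull(((proj(P,c)-[q0,r0]+.5)*S).astype(np.float32))
            cv2.fillPoly(B,[np.round(uv*16).astype(np.int32)],1,shift=4)
        return 1-(A&B).sum()/(A|B).sum()
    g=ray((q.mean(),r.mean()),c,z+.01)[:2]; best=None
    y0=min(yaws,key=lambda y:cost([*g,y]))
    for y in (y0,):
        o=minimize(cost,[*g,y],method='Nelder-Mead',options=dict(initial_simplex=np.array([[*g,y],[g[0]+.008,g[1],y],[g[0],g[1]+.008,y],[*g,y+.15]]),xatol=1e-4,fatol=1e-4,maxiter=150))
    return o.x,1-o.fun
def look(camn,names,z=0,top=1):
    s=read_state(); img=capture(camn); c=cam(camn,s); out={}
    for n in names:
        for k in silhouettes(n,camn)[:top]:
            if k['pixels'].sum()<30: continue
            p,i=fit(n,k['pixels'],c,z); out.setdefault(n,p)
            print(camn,n,'conf %.2f'%k['conf'],np.round(k['pixel']),'xy',np.round(p[:2],4),'yaw %.1f'%np.degrees(p[2]),'iou %.2f'%i,'area',k['pixels'].sum())
    return img,out
def go(x,y,z,yaw=None):
    """slide units to TCP target; yaw = direction (deg, world) of tool y wanted"""
    s=read_state(); R=Rn.from_rotvec(s['tool_rot']).as_matrix()
    d=R.T@(np.array([x,y,z])-s['tool_pos'])/.08
    ty=np.degrees(np.arctan2(R[1,1],R[0,1])); msg=''
    if yaw is not None:
        t=-(yaw-ty); t=(t+90)%180-90; msg='turn %.3f (alt %.3f)'%(t/90,(t-np.sign(t)*180)/90)
    print('t %.1f pos'%s['time'],np.round(s['tool_pos'],4),'toolY %.1f'%ty,'slide',np.round(d,3),msg,'q7 %.2f'%s['joint_pos'][6])
E
python3 - <<'E'
from h import *
look('top',list(M),top=2)
look('side',list(M),top=1)
E
```

```text
top test_contactor conf 0.89 [270. 348.] xy [ 0.4556 -0.091 ] yaw -1.0 iou 0.96 area 505
top test_load_resistor conf 0.76 [301. 429.] xy [ 0.383 -0.284] yaw 172.7 iou 0.80 area 291
top test_choc_strip conf 0.69 [264. 263.] xy [0.4742 0.1199] yaw 150.8 iou 0.87 area 231
top test_connector_block conf 0.48 [313. 194.] xy [0.3617 0.2921] yaw 169.2 iou 0.88 area 186
top resistor_nest conf 0.70 [235. 465.] xy [ 0.549  -0.3836] yaw 167.2 iou 0.96 area 1007
top strip_nest conf 0.78 [241. 164.] xy [0.5445 0.3747] yaw 8.9 iou 0.95 area 744
top strip_nest conf 0.53 [228. 311.] xy [ 0.5569 -0.0008] yaw 128.2 iou 0.54 area 638
top connector_nest conf 0.96 [191. 256.] xy [0.6642 0.1422] yaw 27.9 iou 0.93 area 585
top connector_nest conf 0.47 [262. 260.] xy [0.4758 0.1216] yaw 113.8 iou 0.38 area 214
top lift conf 0.64 [201. 362.] xy [ 0.6396 -0.1268] yaw 1.8 iou 0.97 area 1740
side test_contactor conf 0.92 [227. 365.] xy [ 0.4555 -0.088 ] yaw 2.0 iou 0.96 area 925
side test_load_resistor conf 0.82 [212. 429.] xy [ 0.3825 -0.2816] yaw -5.2 iou 0.94 area 292
side test_choc_strip conf 0.56 [272. 303.] xy [0.4717 0.1252] yaw 155.5 iou 0.83 area 340
side test_connector_block conf 0.95 [320. 306.] xy [0.3601 0.2914] yaw 162.6 iou 0.90 area 556
side strip_nest conf 0.76 [319. 191.] xy [0.5432 0.3749] yaw 7.0 iou 0.88 area 876
side connector_nest conf 0.66 [258. 220.] xy [0.6628 0.1441] yaw 28.6 iou 0.91 area 399
side lift conf 0.57 [217. 301.] xy [ 0.64   -0.1245] yaw -0.3 iou 0.89 area 1125
```

```bash
python3 - <<'E'
from h import *
go(.45,-.31,.28,-6)
E
```

```text
t 1.0 pos [ 0.2896 -0.5819  0.3039] toolY -63.5 slide [ 3.309 -2.149  0.299] turn -0.639 (alt 1.361) q7 -0.04
```

```bash
A='{"slide":[[0.83,-0.54,0.07],[0.83,-0.54,0.07]],"turn":[0,0],"claw":[1,1]}'; 
python3 -m creep '{"slide":[[0.83,-0.54,0.07],[0.83,-0.54,0.07]],"turn":[0,0],"claw":[1,1]}' 40
python3 -m creep '{"slide":[[0.83,-0.54,0.07],[0.83,-0.54,0.07]],"turn":[0,0],"claw":[1,1]}'
python3 -m creep '{"slide":[[0.83,-0.54,0.07],[0.83,-0.54,0.07]],"turn":[0,0],"claw":[1,1]}'
python3 -m creep '{"slide":[[0.83,-0.54,0.07],[0.83,-0.54,0.07],[0.83,-0.54,0.07],[0.83,-0.54,0.07],[0.83,-0.54,0.07],[0.83,-0.54,0.07],[0.83,-0.54,0.07]],"turn":[-0.12,-0.24,-0.36,-0.48,-0.6,-0.64,-0.64],"claw":[1,1,1,1,1,1,1]}'
python3 - <<'E'
from h import *
im,o=look('wrist',['test_load_resistor','resistor_nest','lift','test_contactor'])
cv2.imwrite('pics/w1.png',im[:,:,::-1]); go(.45,-.31,.28,-6)
E
```

```text
time: 1.25
tool_pos: [0.3333, -0.5095, 0.2981]
tool_rot: [-3.053, -0.728, -0.005]
ft_force: [0.8, -0.4, -0.1]
finger_gap: 0.0857
grasp_force: 0.0
time: 1.5
tool_pos: [0.3732, -0.4412, 0.2927]
tool_rot: [-3.053, -0.729, -0.004]
ft_force: [0.6, 0.0, 0.6]
finger_gap: 0.0852
grasp_force: 0.0
time: 1.75
tool_pos: [0.4127, -0.3734, 0.2872]
tool_rot: [-3.054, -0.728, -0.003]
ft_force: [0.4, -0.3, 0.4]
finger_gap: 0.0851
grasp_force: 0.0
time: 2.62
tool_pos: [0.4498, -0.3104, 0.2815]
tool_rot: [2.336, 2.099, -0.001]
ft_force: [-1.2, 0.2, 0.7]
finger_gap: 0.085
grasp_force: 0.0
wrist test_load_resistor conf 0.61 [196. 245.] xy [ 0.3818 -0.2808] yaw -6.8 iou 0.90 area 2324
wrist resistor_nest conf 0.75 [265. 418.] xy [ 0.5482 -0.3812] yaw 166.6 iou 0.90 area 5076
wrist lift conf 0.81 [ 20. 506.] xy [ 0.6392 -0.1241] yaw 1.3 iou 0.71 area 5945
t 2.9 pos [ 0.4503 -0.3091  0.2815] toolY -6.0 slide [-0.011 -0.003  0.019] turn 0.000 (alt -2.000) q7 0.28
```

View pics/w1.png

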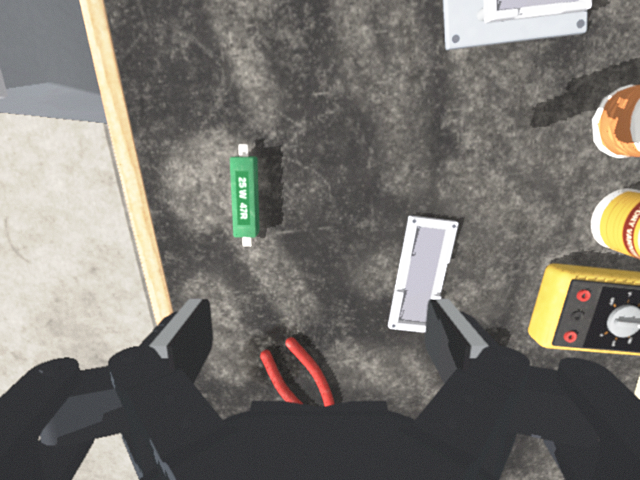

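```bash
python3 -m creep '{"slide":[[0.26,-0.88,0.8],[0.26,-0.88,0.8],[0.26,-0.88,0.8]],"turn":[0,0,0],"claw":[1,1,1]}' 40
python3 -m creep '{"slide":[[0,0,0.9],[0,0,0.9]],"turn":[0,0],"claw":[0.4,0.4]}'|grep -E "pos|gap"
python3 -m creep '{"slide":[[0,0,0.83],[0,0,0.83],[0,0,0.83],[0,0,0.83]],"turn":[0,0,0,0],"claw":[0.4,0.4,0.4,0.4]}'|grep -E "pos|gap|ft"
python3 - <<'E'
from h import *
go(.382,-.281,.079,-6)
E
python3 -m creep '{"slide":[[0,0,0],[0,0,0],[0,0,0],[0,0,0],[0,0,0],[0,0,0]],"turn":[0,0,0,0,0,0],"claw":[-1,-1,-1,-1,-1,-1]}'|grep -E "pos|gap|ft|grasp"
python3 -m creep '{"slide":[[0,0,-1],[0,0,-1],[0,0,-1]],"turn":[0,0,0],"claw":[-1,-1,-1]}'|grep -E "time|pos|gap|ft|grasp"
python3 - <<'E'
from h import *
go(.5485,-.382,.2,-13.1)
E
```

```text
time: 3.25
tool_pos: [0.3799, -0.2799, 0.2162]
tool_rot: [-2.33, -2.099, 0.004]
ft_force: [0.6, 0.6, 1.1]
finger_gap: 0.0854
grasp_force: 0.0
tool_pos: [0.3825, -0.2806, 0.1437]
finger_gap: 0.06
tool_pos: [0.384, -0.2819, 0.082]
ft_force: [-0.1, -0.2, 0.8]
finger_gap: 0.0599
t 4.0 pos [ 0.384  -0.2819  0.082 ] toolY -6.0 slide [ 0.008 -0.026  0.038] turn 0.001 (alt -1.999) q7 0.15
tool_pos: [0.3829, -0.2813, 0.0805]
ft_force: [-0.8, 0.3, 7.9]
finger_gap: 0.0211
grasp_force: 40.2
time: 5.12
tool_pos: [0.383, -0.2813, 0.1605]
ft_force: [0.4, 0.3, -0.8]
finger_gap: 0.0207
grasp_force: 39.6
t 5.1 pos [ 0.383  -0.2813  0.1605] toolY -6.0 slide [-1.038  2.19  -0.486] turn 0.079 (alt -1.921) q7 0.20
```

```bash
python3 -m creep '{"slide":[[-0.35,0.73,0],[-0.35,0.73,0]],"turn":[0,0],"claw":[-1,-1]}' >/dev/null
python3 -m creep '{"slide":[[-0.35,0.73,0],[-0.35,0.73,0]],"turn":[0,0],"claw":[-1,-1]}' >/dev/null
python3 -m creep '{"slide":[[-0.34,0.73,0],[-0.34,0.73,0],[-0.34,0.73,0],[-0.34,0.73,0]],"turn":[0.08,0.08,0.08,0.08],"claw":[-1,-1,-1,-1]}'|grep -E "time|pos|gap|ft|grasp"
python3 - <<'E'
from h import *
go(.5485,-.382,.085,-13.1)
im,o=look('wrist',['test_load_resistor'],z=.08)
im,o=look('wrist',['resistor_nest'])
E
```

```text
time: 6.12
tool_pos: [0.5469, -0.3811, 0.1586]
ft_force: [0.2, 0.1, -0.7]
finger_gap: 0.0213
grasp_force: 39.7
t 6.1 pos [ 0.5469 -0.3811  0.1586] toolY -13.1 slide [-0.007  0.025  0.92 ] turn -0.000 (alt 2.000) q7 0.16
wrist test_load_resistor conf 0.69 [305. 318.] xy [ 0.5461 -0.3809] yaw 166.4 iou 0.89 area 10223
wrist resistor_nest conf 0.60 [194. 327.] xy [ 0.5597 -0.3462] yaw 76.5 iou 0.50 area 5434
```

```bash
python3 -m creep '{"slide":[[0,0.03,0.75],[0,0.03,0.75],[0,0.03,0.9],[0,0.03,0.92],[0,0.03,0.92],[0,0.03,0.92]],"turn":[0,0,0,0,0,0],"claw":[-1,-1,-1,-1,-1,-1]}'|grep -E "time|pos|gap|ft|grasp"
python3 -m creep '{"slide":[[0,0,0],[0,0,0],[0,0,0],[0,0,0]],"turn":[0,0,0,0],"claw":[0.2,0.2,0.2,0.2]}'|grep -E "time|pos|gap|ft|grasp"
python3 -m creep '{"slide":[[0,0,-0.8],[0,0,-0.8],[0,0,-1],[0,0,-1]],"turn":[0,0,0,0],"claw":[1,1,1,1]}'|grep -E "time|pos|gap|ft|grasp"
python3 - <<'E'
from h import *
im,o=look('wrist',['test_load_resistor'],z=.003)
im2,o=look('wrist',['resistor_nest'])
im3,o=look('wrist',['lift'])
cv2.imwrite('pics/w2.png',im[:,:,::-1])
go(.4555,-.0885,.2,90)
E
```

```text
time: 7.08
tool_pos: [0.551, -0.3826, 0.0868]
ft_force: [-1.2, -0.4, -1.2]
finger_gap: 0.0206
grasp_force: 39.7
time: 7.58
tool_pos: [0.5505, -0.3822, 0.0855]
ft_force: [-0.4, -0.5, -0.2]
finger_gap: 0.0513
grasp_force: 0.0
time: 8.07
tool_pos: [0.5509, -0.3825, 0.1665]
ft_force: [-0.9, 0.3, 0.3]
finger_gap: 0.0855
grasp_force: 0.0
wrist test_load_resistor conf 0.74 [252. 319.] xy [ 0.5502 -0.3821] yaw 165.1 iou 0.92 area 4468
wrist resistor_nest conf 0.62 [233. 301.] xy [ 0.5483 -0.3819] yaw 166.9 iou 0.64 area 8494
t 8.4 pos [ 0.5501 -0.3821  0.1646] toolY -13.1 slide [ 3.305 -1.987 -0.437] turn 0.854 (alt -1.146) q7 0.17
```

View pics/w2.png

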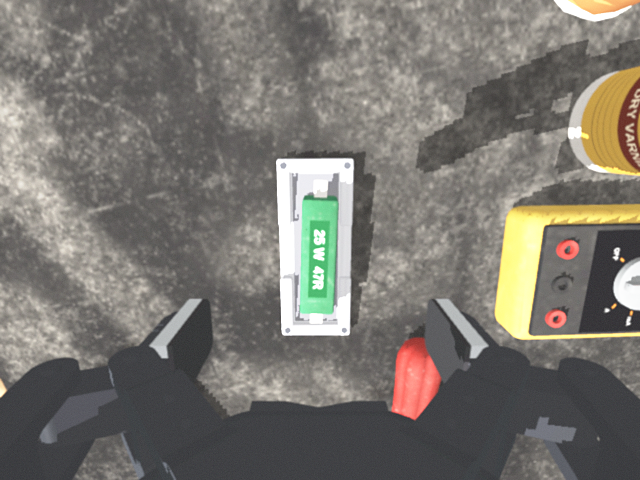

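The picture shows the resistor flat in its nest, centred near (318,255) in the pocket. Next is the contactor.

```bash
python3 -m creep '{"slide":[[0.9,-0.6,-0.4],[0.9,-0.6,-0.4]],"turn":[0,0],"claw":[1,1]}' >/dev/null
python3 -m creep '{"slide":[[0.9,-0.6,-0.4],[0.9,-0.6,-0.4]],"turn":[0,0],"claw":[1,1]}' >/dev/null
python3 -m creep '{"slide":[[0.9,-0.6,-0.4],[0.9,-0.6,-0.4]],"turn":[0,0],"claw":[1,1]}' >/dev/null
python3 -m creep '{"slide":[[0.5,-0.1,-0.2],[0.5,-0.1,-0.2],[0.5,-0.1,-0.2],[0.5,-0.1,-0.2],[0.5,-0.1,-0.2],[0.5,-0.1,-0.2],[0.5,-0.1,-0.2],[0.5,-0.1,-0.2],[0.5,-0.1,-0.2],[0.5,-0.1,-0.2]],"turn":[0.11,0.22,0.33,0.44,0.55,0.66,0.77,0.85,0.85,0.85],"claw":[1,1,1,1,1,1,1,1,1,1]}'|grep -E "time|pos|gap|ft|grasp"
python3 - <<'E'
from h import *
im,o=look('wrist',['test_contactor','lift'])
cv2.imwrite('pics/w3.png',im[:,:,::-1])
p=o.get('test_contactor',[.4555,-.0895,0]); go(p[0],p[1],.09,90+np.degrees(p[2]))
E
```

```text
time: 10.38
tool_pos: [0.4606, -0.0984, 0.2774]
ft_force: [0.9, 0.4, 0.3]
finger_gap: 0.0852
grasp_force: 0.0
wrist test_contactor conf 0.60 [226. 310.] xy [ 0.4559 -0.0884] yaw -0.4 iou 0.95 area 3756
wrist lift conf 0.87 [ 43. 352.] xy [ 0.616  -0.1253] yaw 1.1 iou 0.74 area 9402
t 10.5 pos [ 0.4607 -0.0985  0.2775] toolY -89.6 slide [-0.058 -0.126  2.344] turn 0.009 (alt -1.991) q7 -1.36
```

View pics/w3.png

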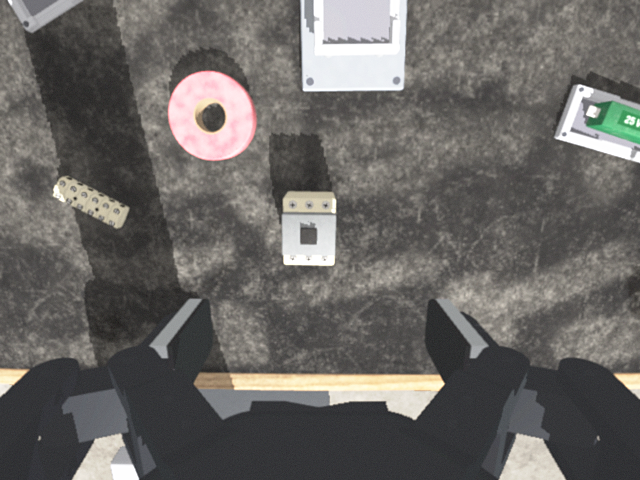

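```bash
python3 -m creep '{"slide":[[-0.06,-0.13,0.8],[-0.06,-0.13,0.8],[-0.06,-0.13,0.8]],"turn":[0,0,0],"claw":[1,1,1]}' 60 >/dev/null
python3 -m creep '{"slide":[[0,0,0.8],[0,0,0.8],[0,0,0.8]],"turn":[0,0,0],"claw":[1,1,1]}' |grep -E "pos|ft"
python3 -m creep '{"slide":[[0,0,0.74],[0,0,0.74],[0,0,0.74],[0,0,0.74]],"turn":[0,0,0,0],"claw":[1,1,1,1]}' |grep -E "pos|ft"
python3 -m creep '{"slide":[[0,0,0],[0,0,0],[0,0,0],[0,0,0],[0,0,0],[0,0,0]],"turn":[0,0,0,0,0,0],"claw":[-1,-1,-1,-1,-1,-1]}'|grep -E "pos|gap|ft|grasp"
python3 -m creep '{"slide":[[0,0,-1],[0,0,-1],[0,0,-1]],"turn":[0,0,0],"claw":[-1,-1,-1]}' |grep -E "pos|gap|ft|grasp"
python3 -m creep '{"slide":[[0.8,0,-1],[0.8,0,-1],[0.8,0,-1],[0.8,0,-1]],"turn":[0,0,0,0],"claw":[-1,-1,-1,-1]}' |grep -E "time|pos|gap|ft|grasp"
python3 - <<'E'
from h import *
im,o=look('wrist',['lift'])
cv2.imwrite('pics/w4.png',im[:,:,::-1])
go(.64,-.1255,.2,90)
E
```

```text
tool_pos: [0.4571, -0.0886, 0.1516]
ft_force: [0.3, -0.2, -0.1]
tool_pos: [0.4574, -0.0884, 0.0935]
ft_force: [-0.2, 0.4, -0.3]
tool_pos: [0.4563, -0.0885, 0.0914]
ft_force: [-0.9, -0.5, 8.2]
finger_gap: 0.0443
grasp_force: 62.3
tool_pos: [0.4561, -0.0881, 0.1712]
ft_force: [-0.3, 0.1, -3.4]
finger_gap: 0.0442
grasp_force: 63.2
time: 13.4
tool_pos: [0.5176, -0.0874, 0.248]
ft_force: [1.0, 0.1, -3.8]
finger_gap: 0.0443
grasp_force: 63.2
wrist lift conf 0.73 [ 75. 368.] xy [ 0.6308 -0.1248] yaw 1.2 iou 0.93 area 17183
t 13.5 pos [ 0.5176 -0.0876  0.2481] toolY -89.7 slide [1.53  0.484 0.592] turn 0.004 (alt -1.996) q7 -1.40
```

View pics/w4.png

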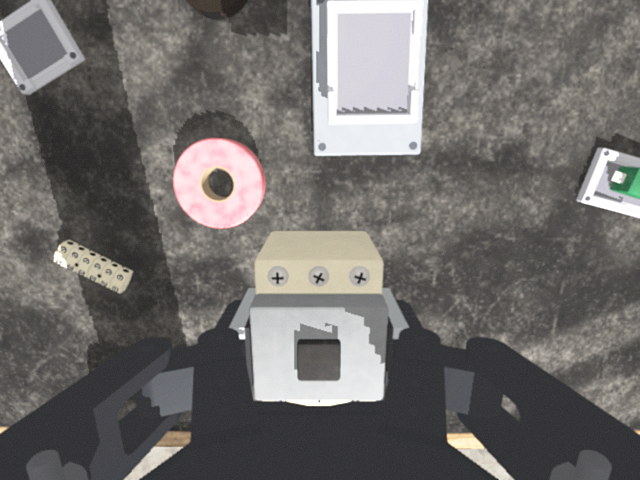

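```bash
python3 -m creep '{"slide":[[0.55,0.48,0],[0.55,0.48,0],[0.55,0.48,0],[0.55,0.48,0]],"turn":[0,0,0,0],"claw":[-1,-1,-1,-1]}' |grep -E "time|pos"
python3 - <<'E'
from h import *
s=read_state(); im=capture('wrist'); c=cam('wrist',s)
R=Rn.from_rotvec(s['tool_rot']); print(s['tool_pos'])
np.save('c5.npy',np.hstack([s['tool_pos'],s['tool_rot']]))
for p in pinpoint('lift','wrist'): print(p['conf'],p['pixel'],ray(p['pixel'][::-1],c,0))
# overlay platform model lip at z .037 for guess
o=im[:,:,::-1].copy()
for (x,y,a) in [(.64,-.1255,.012)]:
    ca,sa=np.cos(a),np.sin(a)
    for hx,hy,z in [(.041,.0335,.037),(.035,.0275,.037)]:
        P=[[x+ca*u-sa*v,y+sa*u+ca*v,z] for u,v in [(-hx,-hy),(hx,-hy),(hx,hy),(-hx,hy)]]
        cv2.polylines(o,[np.round(proj(P,c)).astype(int)],True,(0,0,255),1)
crop=o[0:240,200:520]; cv2.imwrite('pics/w5.png',cv2.resize(crop,None,fx=2.5,fy=2.5,interpolation=cv2.INTER_CUBIC))
E
```

```text
time: 14.0
tool_pos: [0.563, -0.1248, 0.2496]
[ 0.56302818 -0.12476531  0.24959811]
0.66 [131.0, 319.8] [ 0.64186047 -0.12373901  0.        ]
```

View pics/w5.png

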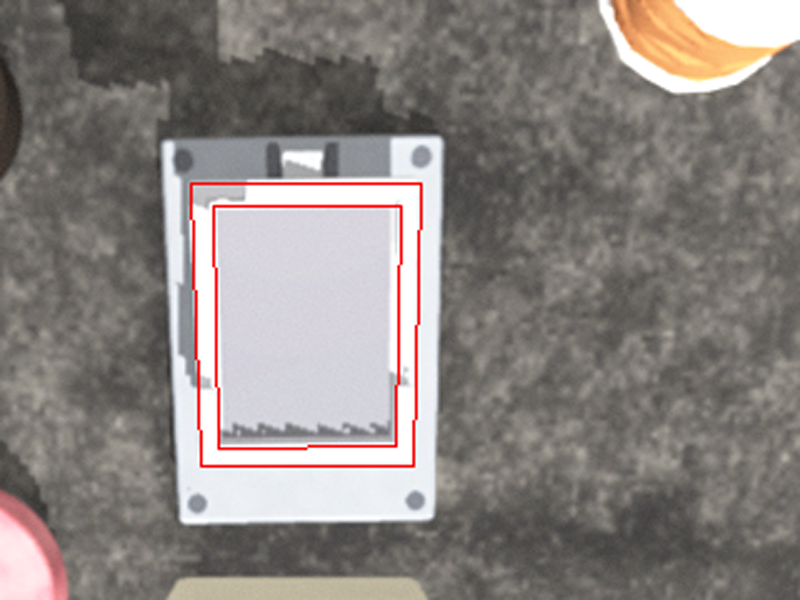

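```bash
python3 -m creep '{"slide":[[0.98,0,0],[0.98,0,0],[0.98,0,0.2],[0.98,0,0.5],[0.98,0,0.5],[0.98,0,0.5]],"turn":[-0.01,-0.01,-0.01,-0.01,-0.01,-0.01],"claw":[-1,-1,-1,-1,-1,-1]}' |grep -E "time|pos|ft|gap"
python3 - <<'E'
from h import *
go(.6415,-.125,.127,91.1)
E
```

```text
time: 14.85
tool_pos: [0.642, -0.1254, 0.2107]
ft_force: [-0.0, 0.1, -3.0]
finger_gap: 0.0443
t 14.8 pos [ 0.642  -0.1254  0.2107] toolY -88.8 slide [-0.006 -0.005  1.046] turn 0.002 (alt -1.998) q7 -1.35
```

```bash
python3 -m creep '{"slide":[[0,0,0.6],[0,0,0.8],[0,0,0.95],[0,0,1],[0,0,1],[0,0,1]],"turn":[0,0,0,0,0,0],"claw":[-1,-1,-1,-1,-1,-1]}' |grep -E "time|pos|ft|gap"
python3 -m creep '{"slide":[[0,0,0.04],[0,0,0.06],[0,0,0.08],[0,0,0.08]],"turn":[0,0,0,0],"claw":[-1,-1,-1,-1]}' |grep -E "time|pos|ft|gap"
python3 -m creep '{"slide":[[0,0,0.03],[0,0,0.05],[0,0,0.05]],"turn":[0,0,0],"claw":[-1,-1,-1]}' |grep -E "time|pos|ft|gap"
```

```text
time: 15.6
tool_pos: [0.6431, -0.1254, 0.1314]
ft_force: [-0.2, -0.7, -3.2]
finger_gap: 0.0441
time: 16.1
tool_pos: [0.6425, -0.1253, 0.1238]
ft_force: [-1.0, -0.1, -3.2]
finger_gap: 0.0446
time: 16.48
tool_pos: [0.6425, -0.1253, 0.1216]
ft_force: [-2.6, 0.9, 5.2]
finger_gap: 0.0446
```

```bash
python3 -m creep '{"slide":[[0,0,0.02],[0,0,0.04],[0,0,0.05],[0,0,0.05],[0,0,0.05]],"turn":[0,0,0,0,0],"claw":[-1,-1,-1,-1,-1]}' |grep -E "time|pos|ft|gap"
python3 -m creep '{"slide":[[0,0,0.02],[0,0,0.03],[0,0,0.03],[0,0,0.03]],"turn":[0,0,0,0],"claw":[-1,-1,-1,-1]}' |grep -E "time|pos|ft|gap"
```

```text
time: 17.1
tool_pos: [0.6425, -0.1253, 0.1156]
ft_force: [0.2, 0.1, -3.2]
finger_gap: 0.0441
time: 17.6
tool_pos: [0.6425, -0.1253, 0.1135]
ft_force: [0.2, -0.8, -3.6]
finger_gap: 0.0443
```

```bash
python3 -m creep '{"slide":[[0,0,0.01],[0,0,0.01]],"turn":[0,0],"claw":[-1,-1]}' |grep -E "time|pos|ft|gap"
python3 -m creep '{"slide":[[0,0,0],[0,0,0],[0,0,0],[0,0,0],[0,0,0]],"turn":[0,0,0,0,0],"claw":[0.7,1,1,1,1]}' |grep -E "time|pos|ft|gap"
python3 -m creep '{"slide":[[0,0,-0.9],[0,0,-0.9],[0,0,-0.9],[0,0,-0.9]],"turn":[0,0,0,0],"claw":[1,1,1,1]}' |grep -E "time|pos|ft|gap"
python3 - <<'E'
from h import *
im,o=look('wrist',['test_contactor'],z=.022)
cv2.imwrite('pics/w6.png',im[:,:,::-1])
im,o=look('side',['test_contactor'],z=.022)
cv2.imwrite('pics/s6.png',cv2.resize(im[150:270,240:400,::-1],None,fx=4,fy=4))
look('top',['test_contactor'],z=.022)
go(.473,.07,.25,-28)
E
```

```text
time: 17.85
tool_pos: [0.6425, -0.1253, 0.1134]
ft_force: [-2.7, 0.9, 2.6]
finger_gap: 0.0446
time: 18.48
tool_pos: [0.6425, -0.1253, 0.1127]
ft_force: [-0.1, -0.3, 0.1]
finger_gap: 0.0856
time: 18.98
tool_pos: [0.6415, -0.125, 0.1833]
ft_force: [-0.5, 0.2, -0.5]
finger_gap: 0.0852
wrist test_contactor conf 0.63 [260. 321.] xy [ 0.6419 -0.1239] yaw 1.3 iou 0.98 area 9623
side test_contactor conf 0.60 [203. 302.] xy [ 0.6412 -0.1248] yaw 5.4 iou 0.94 area 788
t 19.3 pos [ 0.6422 -0.1252  0.184 ] toolY -88.7 slide [-2.062 -2.487 -0.822] turn -0.675 (alt 1.325) q7 -1.34
```

View pics/w6.png

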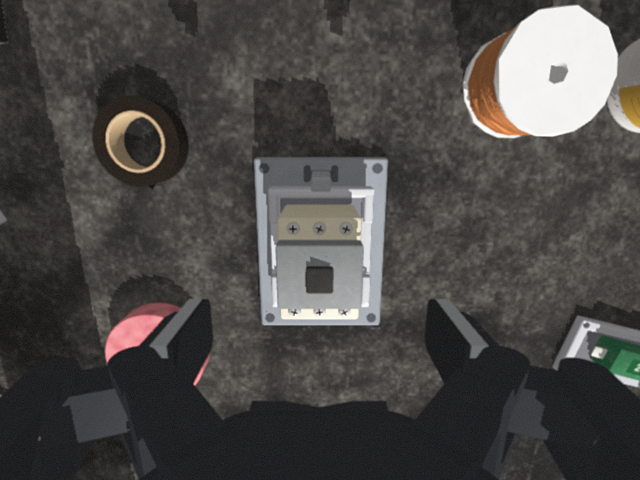

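View pics/s6.png

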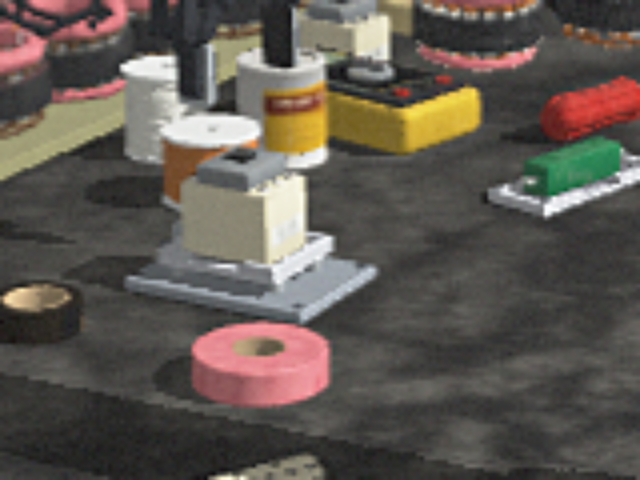

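The contactor sits in the platform pocket at (320,260) with the platform down and the catch engaged. Next is the strip.

```bash
python3 -m creep '{"slide":[[-0.6,-0.83,-0.6],[-0.6,-0.83,-0.6]],"turn":[0,0],"claw":[1,1]}' >/dev/null
python3 -m creep '{"slide":[[-0.7,-0.83,-0.2],[-0.7,-0.83,-0.2]],"turn":[0,0],"claw":[1,1]}' >/dev/null
python3 -m creep '{"slide":[[-0.7,-0.83,0],[-0.7,-0.83,0],[-0.7,-0.83,0],[-0.7,-0.83,0],[-0.7,-0.83,0],[-0.7,-0.83,0],[-0.7,-0.83,0],[-0.7,-0.83,0],[-0.7,-0.83,0]],"turn":[-0.11,-0.22,-0.33,-0.44,-0.55,-0.66,-0.68,-0.68,-0.68],"claw":[1,1,1,1,1,1,1,1,1]}'|grep -E "time|pos|gap|ft|grasp"
python3 - <<'E'
from h import *
im,o=look('wrist',['test_choc_strip','connector_nest','test_connector_block','strip_nest'])
cv2.imwrite('pics/w7.png',im[:,:,::-1])
p=o.get('test_choc_strip',[.473,.1225,-.47]); go(p[0],p[1],.078,np.degrees(p[2]))
E
```

```text
time: 20.9
tool_pos: [0.4781, 0.0704, 0.2487]
ft_force: [0.5, 0.5, 0.3]
finger_gap: 0.0852
grasp_force: 0.0
wrist test_choc_strip conf 0.77 [175. 288.] xy [0.4746 0.1233] yaw 151.7 iou 0.92 area 2031
wrist connector_nest conf 0.71 [ 40. 480.] xy [0.663  0.1451] yaw 25.8 iou 0.91 area 5701
wrist test_connector_block conf 0.58 [51. 56.] xy [0.3604 0.2917] yaw 164.9 iou 0.92 area 3085
t 21.1 pos [0.4781 0.0704 0.2487] toolY -27.5 slide [ 0.566 -0.345  2.134] turn 0.009 (alt -1.991) q7 -0.82
```

View pics/w7.png

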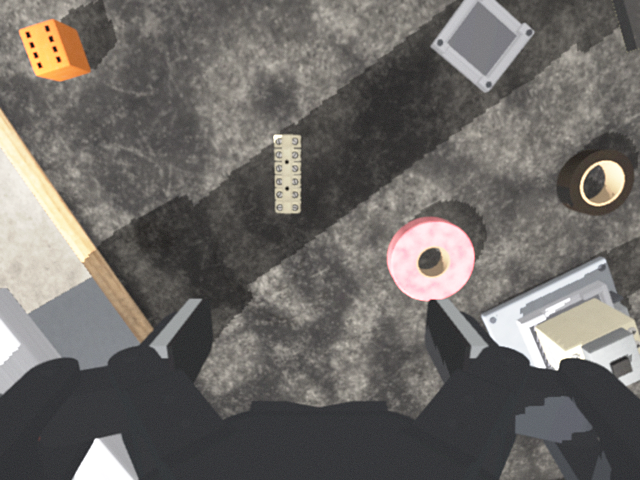

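The strip is at (288,175), clear of the pink roll, and all the cameras agree on its pose.

```bash
python3 -m creep '{"slide":[[0.57,-0.34,0.7],[0.57,-0.34,0.7],[0.57,-0.34,0.7]],"turn":[0.01,0.01,0.01],"claw":[0.4,0.4,0.4]}' 40 >/dev/null
python3 -m creep '{"slide":[[0,0,0.7],[0,0,0.7],[0,0,0.7]],"turn":[0,0,0],"claw":[0.4,0.4,0.4]}' >/dev/null
python3 -m creep '{"slide":[[0,0,0.5],[0,0,0.7],[0,0,0.73],[0,0,0.73],[0,0,0.73]],"turn":[0,0,0,0,0],"claw":[0.4,0.4,0.4,0.4,0.4]}' |grep -E "pos|ft"
python3 - <<'E'
from h import *
go(.4745,.123,.078,-28.3)
E
```

```text
tool_pos: [0.4759, 0.1235, 0.0797]
ft_force: [0.9, -0.8, -0.7]
t 22.5 pos [0.4759 0.1235 0.0797] toolY -28.5 slide [-0.014 -0.013  0.022] turn -0.002 (alt 1.998) q7 -1.04
```

```bash
python3 -m creep '{"slide":[[-0.01,-0.01,0.01],[-0.01,-0.01,0.01],[-0.01,-0.01,0.01],[-0.01,-0.01,0.01],[-0.01,-0.01,0.01],[-0.01,-0.01,0.01]],"turn":[0,0,0,0,0,0],"claw":[-1,-1,-1,-1,-1,-1]}' |grep -E "pos|ft|gap|grasp"
python3 -m creep '{"slide":[[0,0,-1],[0,0,-1],[0,0,-1]],"turn":[0,0,0],"claw":[-1,-1,-1]}' |grep -E "time|pos|ft|gap|grasp"
python3 - <<'E'
from h import *
look('wrist',['test_choc_strip'],z=.08)
go(.544,.30,.21,8)
E
```

```text
tool_pos: [0.4741, 0.123, 0.0779]
ft_force: [-0.7, -0.3, 6.2]
finger_gap: 0.0208
grasp_force: 39.8
time: 23.65
tool_pos: [0.4746, 0.1232, 0.1585]
ft_force: [0.3, -0.5, -0.1]
finger_gap: 0.0206
grasp_force: 39.4
wrist test_choc_strip conf 0.89 [307. 318.] xy [0.474  0.1239] yaw 151.9 iou 0.92 area 7717
t 23.8 pos [0.4735 0.1227 0.1568] toolY -28.4 slide [ 2.367 -0.281 -0.667] turn -0.405 (alt 1.595) q7 -1.00
```

```bash
python3 -m creep '{"slide":[[0.79,-0.09,-0.5],[0.79,-0.09,-0.5]],"turn":[0,0],"claw":[-1,-1]}' >/dev/null
python3 -m creep '{"slide":[[0.79,-0.09,-0.17],[0.79,-0.09,-0.17]],"turn":[0,0],"claw":[-1,-1]}' >/dev/null
python3 -m creep '{"slide":[[0.79,-0.1,0],[0.79,-0.1,0],[0.79,-0.1,0],[0.79,-0.1,0],[0.79,-0.1,0],[0.79,-0.1,0]],"turn":[-0.11,-0.22,-0.33,-0.4,-0.4,-0.4],"claw":[-1,-1,-1,-1,-1,-1]}'|grep -E "time|pos|gap|ft|grasp"
python3 - <<'E'
from h import *
im,o=look('wrist',['strip_nest','connector_nest'])
cv2.imwrite('pics/w8.png',im[:,:,::-1])
p=o.get('strip_nest',[.544,.375,.14]); go(p[0],p[1],.084,np.degrees(p[2]))
E
```

```text
time: 25.0
tool_pos: [0.5443, 0.2998, 0.2102]
ft_force: [0.3, -0.6, -0.5]
finger_gap: 0.0211
grasp_force: 39.4
wrist strip_nest conf 0.68 [131. 331.] xy [0.544  0.3762] yaw 7.7 iou 0.98 area 8480
t 25.1 pos [0.5445 0.3003 0.2109] toolY 7.5 slide [0.941 0.119 1.586] turn -0.002 (alt 1.998) q7 -0.67
```

View pics/w8.png

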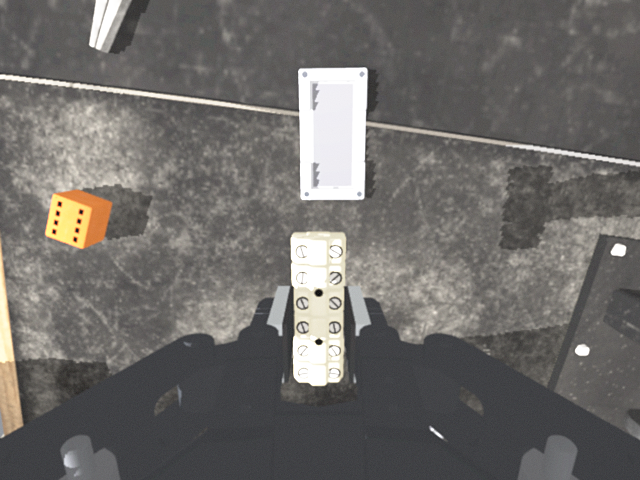

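```bash
python3 -m creep '{"slide":[[0.93,0.11,0.2],[0.93,0.11,0.5],[0.93,0.11,0.7],[0.93,0.11,0.7],[0.93,0.11,0.7]],"turn":[0,0,0,0,0],"claw":[-1,-1,-1,-1,-1]}' |grep -E "pos|ft"
python3 - <<'E'
from h import *
go(.544,.375,.082,7.7)
E
```

```text
tool_pos: [0.5447, 0.3739, 0.156]
ft_force: [0.9, -0.1, 0.3]
t 25.8 pos [0.5447 0.3739 0.156 ] toolY 7.4 slide [ 0.015 -0.009  0.925] turn -0.003 (alt 1.997) q7 -0.77
```

```bash
python3 -m creep '{"slide":[[0,-0.01,0.5],[0,-0.01,0.75],[0,-0.01,0.88],[0,-0.01,0.91],[0,-0.01,0.91],[0,-0.01,0.91]],"turn":[0,0,0,0,0,0],"claw":[-1,-1,-1,-1,-1,-1]}' |grep -E "pos|ft"
python3 -m creep '{"slide":[[0,0,0],[0,0,0],[0,0,0],[0,0,0]],"turn":[0,0,0,0],"claw":[0.2,0.2,0.2,0.2]}'|grep -E "time|pos|gap|ft|grasp"
python3 -m creep '{"slide":[[0,0,-0.8],[0,0,-0.8],[0,0,-1],[0,0,-1]],"turn":[0,0,0,0],"claw":[0.4,0.4,1,1]}'|grep -E "time|pos|gap|ft|grasp"
python3 - <<'E'
from h import *
im,o=look('wrist',['test_choc_strip'],z=.003)
cv2.imwrite('pics/w9.png',im[:,:,::-1])
go(.3605,.292,.24,-15)
E
```

```text
tool_pos: [0.5432, 0.3757, 0.0834]
ft_force: [-0.2, -1.0, -1.2]
time: 27.02
tool_pos: [0.5427, 0.3752, 0.0824]
ft_force: [0.6, 0.5, 0.3]
finger_gap: 0.0513
grasp_force: 0.0
time: 27.52
tool_pos: [0.543, 0.3754, 0.1632]
ft_force: [-0.3, -0.2, -0.1]
finger_gap: 0.0855
grasp_force: 0.0
wrist test_choc_strip conf 0.71 [256. 318.] xy [0.5427 0.3769] yaw 7.6 iou 0.92 area 3368
t 27.6 pos [0.5424 0.3749 0.1617] toolY 7.6 slide [-0.728 -2.392 -0.975] turn 0.251 (alt -1.749) q7 -0.77
```

View pics/w9.png

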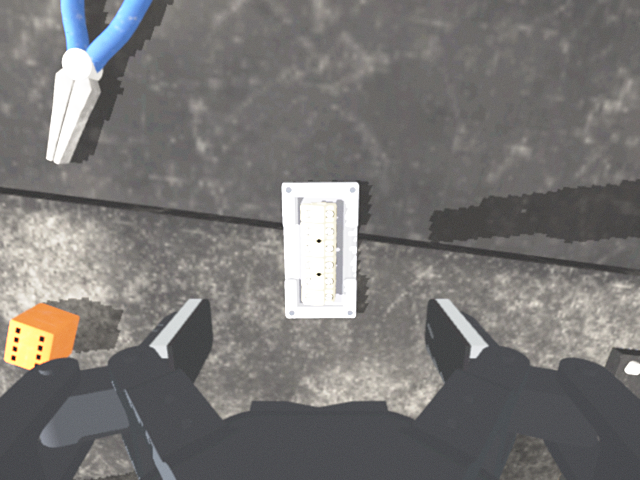

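The strip lies in its nest, around (318,255). Next is the connector.

```bash
python3 -m creep '{"slide":[[-0.35,-0.8,-0.7],[-0.35,-0.8,-0.7]],"turn":[0,0],"claw":[1,1]}' >/dev/null
python3 -m creep '{"slide":[[-0.35,-0.8,-0.2],[-0.35,-0.8,-0.2]],"turn":[0,0],"claw":[1,1]}' >/dev/null
python3 -m creep '{"slide":[[-0.35,-0.8,0],[-0.35,-0.8,0],[-0.35,-0.8,0],[-0.35,-0.8,0],[-0.35,-0.8,0]],"turn":[0.1,0.2,0.25,0.25,0.25],"claw":[1,1,1,1,1]}'|grep -E "time|pos|gap|ft|grasp"
python3 - <<'E'
from h import *
s=read_state(); im=capture('wrist'); c=cam('wrist',s)
k=silhouettes('test_connector_block','wrist')[0]
for y in (-15,75):
    p,i=fit('test_connector_block',k['pixels'],c,0,[np.radians(y)]); print(p[:2],np.degrees(p[2]),i)
r,q=map(int,k['pixel']); r=max(r,90);q=max(q,120)
cv2.imwrite('pics/w10.png',cv2.resize(im[r-90:r+90,q-120:q+120,::-1],None,fx=2,fy=2))
go(.3605,.292,.08,-15)
E
```

```text
time: 28.75
tool_pos: [0.3639, 0.2669, 0.234]
ft_force: [0.1, 0.8, 0.8]
finger_gap: 0.0853
grasp_force: 0.0
[0.36046334 0.29260527] -12.936791317571943 0.9595500239348971
[0.36032929 0.29167012] 77.06838560256148 0.816876684847345
t 28.9 pos [0.3637 0.2668 0.2341] toolY -14.9 slide [ 0.293 -0.119  1.926] turn 0.001 (alt -1.999) q7 -1.15
```

View pics/w10.png

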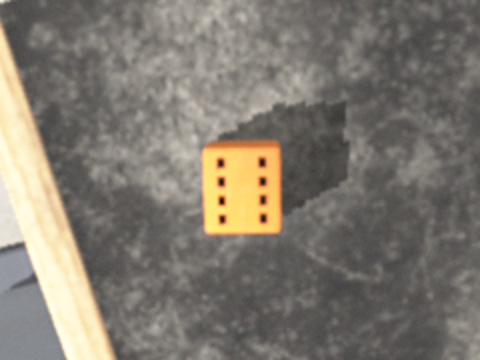

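The connector's 30 mm side runs along tool y, at a yaw of about -13.5°.

```bash
python3 -m creep '{"slide":[[0.3,-0.11,0.5],[0.3,-0.11,0.5],[0.3,-0.11,0.5]],"turn":[-0.015,-0.015,-0.015],"claw":[0.6,0.6,0.6]}' 40 >/dev/null
python3 -m creep '{"slide":[[0,0,0.7],[0,0,0.7],[0,0,0.7]],"turn":[0,0,0],"claw":[0.6,0.6,0.6]}' >/dev/null
python3 -m creep '{"slide":[[0,0,0.5],[0,0,0.66],[0,0,0.69],[0,0,0.69],[0,0,0.69]],"turn":[0,0,0,0,0],"claw":[0.6,0.6,0.6,0.6,0.6]}' |grep -E "pos|ft"
python3 - <<'E'
from h import *
go(.3605,.2923,.083,-13.5)
E
python3 -m creep '{"slide":[[0,0,0],[0,0,0],[0,0,0],[0,0,0],[0,0,0],[0,0,0]],"turn":[0,0,0,0,0,0],"claw":[-1,-1,-1,-1,-1,-1]}' |grep -E "pos|ft|gap|grasp"
python3 -m creep '{"slide":[[0,0,-1],[0,0,-1],[0,0,-1]],"turn":[0,0,0],"claw":[-1,-1,-1]}' |grep -E "time|pos|ft|gap|grasp"
python3 - <<'E'
from h import *
look('wrist',['test_connector_block'],z=.08)
go(.63,.15,.21,27)
E
```

```text
tool_pos: [0.3616, 0.2925, 0.0841]
ft_force: [0.3, -0.2, 0.8]
t 30.2 pos [0.3616 0.2925 0.0841] toolY -13.6 slide [-0.005 -0.013  0.014] turn -0.001 (alt 1.999) q7 -1.30
tool_pos: [0.3612, 0.2922, 0.0835]
ft_force: [-0.0, -0.9, 5.4]
finger_gap: 0.0288
grasp_force: 40.5
time: 31.35
tool_pos: [0.3616, 0.2924, 0.1641]
ft_force: [0.3, -0.1, -0.0]
finger_gap: 0.029
grasp_force: 39.8
wrist test_connector_block conf 0.72 [316. 317.] xy [0.3611 0.2923] yaw 166.9 iou 0.92 area 7230
t 31.4 pos [0.3608 0.2917 0.1625] toolY -13.6 slide [-0.931  3.687 -0.596] turn -0.451 (alt 1.549) q7 -1.25
```

```bash
python3 - <<'E'
from h import *
go(.69,.085,.22,27)
E
```

```text
t 31.4 pos [0.3608 0.2917 0.1625] toolY -13.6 slide [-1.544  4.606 -0.72 ] turn -0.451 (alt 1.549) q7 -1.25
```

```bash
python3 -m creep '{"slide":[[-0.3,0.92,-0.5],[-0.3,0.92,-0.5]],"turn":[0,0],"claw":[-1,-1]}' >/dev/null
python3 -m creep '{"slide":[[-0.31,0.92,-0.22],[-0.31,0.92,-0.22]],"turn":[0,0],"claw":[-1,-1]}' >/dev/null
python3 -m creep '{"slide":[[-0.31,0.92,0],[-0.31,0.92,0]],"turn":[0,0],"claw":[-1,-1]}' >/dev/null
python3 -m creep '{"slide":[[-0.31,0.92,0],[-0.31,0.92,0]],"turn":[0,0],"claw":[-1,-1]}' >/dev/null
python3 -m creep '{"slide":[[-0.31,0.92,0],[-0.31,0.92,0],[-0.31,0.92,0],[-0.31,0.92,0],[-0.31,0.92,0],[-0.31,0.92,0],[-0.31,0.92,0]],"turn":[-0.11,-0.22,-0.33,-0.45,-0.45,-0.45,-0.45],"claw":[-1,-1,-1,-1,-1,-1,-1]}'|grep -E "time|pos|gap|ft|grasp"
python3 - <<'E'
from h import *
s=read_state(); im=capture('wrist'); c=cam('wrist',s)
k=silhouettes('connector_nest','wrist')[0]; print(k['conf'],k['pixel'],k['pixels'].sum())
for y in (27,117):
    p,i=fit('connector_nest',k['pixels'],c,0,[np.radians(y)]); print(p[:2],np.degrees(p[2]),i)
cv2.imwrite('pics/w11.png',im[:,:,::-1])
go(.663,.1445,.087,27)
E
```

```text
time: 33.33
tool_pos: [0.6896, 0.0864, 0.2206]
ft_force: [0.5, -0.3, -0.3]
finger_gap: 0.0291
grasp_force: 39.9
0.77 [151.8, 323.1] 5745
[0.66346774 0.14515396] 26.13439274557739 0.9693377804986173
[0.66283467 0.14563952] 115.12399851708237 0.8820072059741149
t 33.4 pos [0.6898 0.0862 0.2208] toolY 26.9 slide [0.802 0.031 1.672] turn -0.001 (alt 1.999) q7 0.00
```

View pics/w11.png

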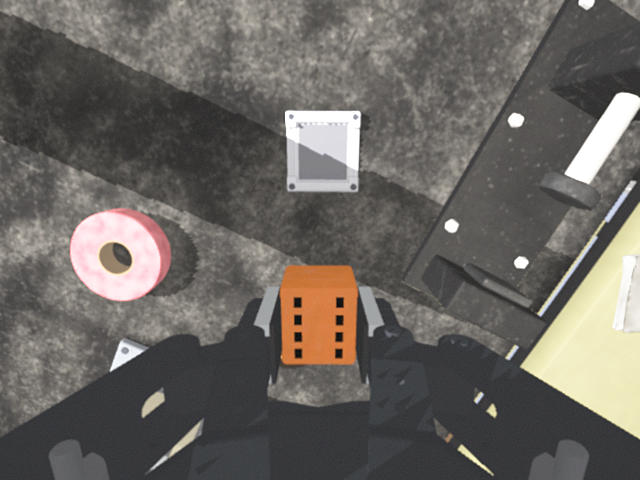

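```bash
python3 -m creep '{"slide":[[0.81,0.03,0.2],[0.81,0.03,0.5],[0.81,0.03,0.8],[0.81,0.03,0.8],[0.81,0.03,0.8]],"turn":[0.005,0.005,0.005,0.005,0.005],"claw":[-1,-1,-1,-1,-1]}' |grep -E "pos|ft"
python3 - <<'E'
from h import *
go(.6635,.145,.088,26.4)
E
```

```text
tool_pos: [0.6634, 0.1449, 0.1578]
ft_force: [0.6, 0.7, -0.6]
t 34.0 pos [0.6634 0.1449 0.1578] toolY 26.4 slide [0.001 0.    0.872] turn 0.000 (alt -2.000) q7 -0.14
```

```bash
python3 -m creep '{"slide":[[0,0,0.5],[0,0,0.72],[0,0,0.84],[0,0,0.87],[0,0,0.87],[0,0,0.87]],"turn":[0,0,0,0,0,0],"claw":[-1,-1,-1,-1,-1,-1]}' |grep -E "pos|ft"
python3 -m creep '{"slide":[[0,0,0],[0,0,0],[0,0,0],[0,0,0]],"turn":[0,0,0,0],"claw":[0.3,0.3,0.3,0.3]}'|grep -E "time|pos|gap|ft|grasp"
python3 -m creep '{"slide":[[0,0,-0.8],[0,0,-0.8],[0,0,-1],[0,0,-1]],"turn":[0,0,0,0],"claw":[0.4,0.4,1,1]}'|grep -E "time|pos|gap|ft|grasp"
python3 -m creep '{"slide":[[0,0,-0.5],[0,0,-0.5],[0,0,-0.5]],"turn":[0,0,0],"claw":[1,1,1]}'|grep -E "time|pos|ft"
python3 - <<'E'
from h import *
im,o=look('wrist',['test_connector_block'],z=.003)
cv2.imwrite('pics/w12.png',im[:,:,::-1])
im,o=look('top',['test_contactor'],z=.022)
look('side',['test_contactor'],z=.022); look('side',['test_load_resistor','test_choc_strip','test_connector_block'],z=.003)
E
```

```text
tool_pos: [0.6632, 0.1451, 0.0882]
ft_force: [-1.0, 1.0, -0.4]
time: 35.3
tool_pos: [0.6627, 0.1448, 0.0872]
ft_force: [-0.3, -0.3, 0.4]
finger_gap: 0.0551
grasp_force: 0.0
time: 35.8
tool_pos: [0.6631, 0.145, 0.1681]
ft_force: [0.4, -1.0, -1.0]
finger_gap: 0.0856
grasp_force: 0.0
time: 36.17
tool_pos: [0.6621, 0.1445, 0.206]
ft_force: [0.7, -0.7, -1.4]
wrist test_connector_block conf 0.77 [243. 318.] xy [0.6631 0.1452] yaw 25.0 iou 0.94 area 2153
top test_contactor conf 0.81 [195. 363.] xy [ 0.6436 -0.1242] yaw 3.2 iou 0.89 area 514
side test_contactor conf 0.79 [203. 300.] xy [ 0.6437 -0.1249] yaw -12.9 iou 0.92 area 754
side test_load_resistor conf 0.80 [194. 384.] xy [ 0.5522 -0.3828] yaw 168.5 iou 0.92 area 266
side test_choc_strip conf 0.72 [319. 190.] xy [0.5391 0.3793] yaw 9.6 iou 0.81 area 421
side test_connector_block conf 0.59 [251. 222.] xy [0.6655 0.1436] yaw 49.7 iou 0.81 area 259
```

View pics/w12.png

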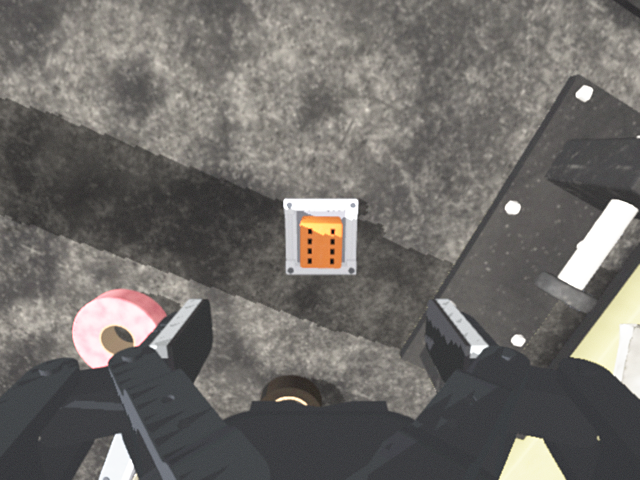

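The connector sits flat in its nest at (320,243), the other three parts are in place, and the gripper is clear, so I'm handing in.

```bash
python3 -c "
from station import *
print(hand_in())"
```

```text
the job is handed in; nothing more can be done
None
```

The job is handed in at about 36 s: the camera checks show the resistor, strip and connector flat in their nests and the contactor caught down on the lift; hand-in returned no verdict.

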